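Slide the plate under the drilling bridge

ROBOT

A 6-joint arm with a two-finger parallel gripper is mounted at the origin on a cart in front of the work surface, level with it; the furniture and walls round the work are solid. World frame = base frame: x ahead of the robot, y to its left, z up, the work surface at z = 0. Lengths are in mm, angles in degrees, forces in N, time in s.
With the tool pointing down it reaches from about 350 to 850 mm from the base axis. Payload 8.1 kg.
Tool frame: the origin (TCP) lies midway between the tips of the shut fingers; the grasp point (between the pads) lies 19 mm behind it; z points along the fingers, y is the line along which they close (so a half turn about z gives the same grasp; the last joint's range is limited). The gripper opens to 85 mm and grips with 20 to 120 N. Pads are 22 mm wide; open, the fingers measure 114 mm over their backs; the gripper's body (76 mm by 85 mm) begins 54 mm behind the grasp point. The pads swing forward as they close: fully open they stand 13 mm farther back than shut.
Start: joints at [-79.549, 7.471, 85.268, -0, 87.261, -4.893], TCP at [158.786, -578.612, 192.192] pointing down, gripper open.
Joint ranges: [-169.43, 169.43], [-51.17, 129.36], [1.28, 143.12], [-76.62, 256.62], [0, 156.53], [-152.29, 152.29]. Speed limits (degrees/s): [136.94, 136.94, 159.86, 180, 180, 180].

INTERFACE

Orientations are given as [roll, pitch, yaw] about the fixed x, y, z axes, in that order (R = Rz(yaw) Ry(pitch) Rx(roll)).
In Python, from bench import sense, snapshot, camera_params, hand_in, masks_of, pinpoint gives the robot as it stands.
- The arm moves only by the tool step_arm, never from a script. Its argument "targets" is a list of rows, each an object with "angular": the turn, a rotation vector about the tool's x, y, z scaled (see below), a list of three; "dp": the shift along the tool's x, y, z scaled (see below), a list of three; "fingers": the closure, from 0 (fully open) to 1 (shut). A call has exactly 8 rows; each row is the pose to reach, as a shift and turn from the pose commanded when the call began, along the tool's axes at that moment, turning the shorter way round; what a row does not reach only later rows make up. The controller multiplies each number of a shift by 0.2 m and each number of a turn by 180 degrees. A row lasts 1/8 s, in which the tool goes at most 62.5 mm and 10.7 degrees, less where a joint would pass 70% of its speed; a pose out of reach is approached as far as the arm can. A call with a number of a shift or a turn outside -1 to 1 is refused whole. A call with a gripper value outside its range is refused whole. The fingers move at their own pace and stop on an object; "newtons" is the grip in N (left out, the last holds). Time passes only in rows, so rows that repeat a pose let the fingers close, or fill a call up. It gives the time, the measured TCP pose, the force, the opening and the grip force at its end, in the units of the state.
- sense(): the state, without advancing time (a new reading comes with each control period).
- snapshot(name): name is "scene" or "top" or "wrist"; returns the picture (480x640x3 uint8, blue, green, red); there is no depth.
- camera_params(name): a dict with "vfov" (degrees; the focal length in pixels is half the picture's height over the tangent of half this angle, whatever the lens; pixels are square), "cx", "cy" (the principal point, pixels), "D" ([k1, k2, p1, p2, k3] as OpenCV has them; the pictures are not rectified), "R" (3x3) and "t" (3): a world point X has camera coordinates R X + t. Camera axes: x right, y down, z forward; pixel columns grow to the right and rows downward; lengths in mm; the calibration is good to about 2 mm. A picture is of the moment at which its call begins: read the wrist's pose just before it. camera_params takes no time and is no camera call; for the wrist camera it gives the pose at the moment of the call.
- hand_in(): hands the job in; it is judged then, once.
Trained networks look in the newest picture that a camera, given by its name, has taken for a name from the list of things; names that differ only in an ending like _2 or _b are one class to them, and where a whole thing is asked for, a point or a joint stands for the part that bears it (a point fixed in the world has none). Each returns a list of dicts, best first, with "conf" (0 to 1); they miss things now and then, are a little off and sometimes report something else, mostly with a low value. They report only what shows in the picture. A call takes as long as a camera call. They do not tell look-alikes from the thing itself.
- masks_of(camera, label): "pixels" (480x640 bool, what is visible of it) and "at" ([column, row] in pixels, amid what is visible of it).
- pinpoint(camera, label): "at" ([column, row] in pixels: a listed point, or the origin of a listed thing).
The state is a dict: "time": time; "joint_pos": joint angles; "qd": joint speeds; "joint_efforts": joint torques, N m; "tool_pos": TCP position; "tcp_rot": TCP orientation; "ft_force": force on the tool from outside, world axes, zero at the start; "wrist_torque": the same for the moment, N m; "finger_gap": finger opening in mm; "grip_force": force on a finger pad.
Only numpy, scipy, OpenCV 4.12 (cv2) and the standard library are available. Lean on these libraries where they do the work, as an engineer would, in place of code of your own. Each camera call takes 0.05 s, during which the arm holds its last target. There are 200 camera calls.

TASK

Push the flat metal plate along the worktop into the drilling jig, long way in, under the low bridge, until its front end has pushed the sprung brass stop back by more than half of its travel, and finish while holding it there with the fingers against its rear end. Only push it: do not lift, tip or force the plate, and leave the solder reel and the tin beside the jig where they are.

Things in the scene. Friction and masses are not known exactly. Their poses are not given: they have to be found in the camera images.
- jig: Drilling jig fixed to the worktop: two parallel dark steel guide cheeks, 18 mm high, inner faces at y = -52 and +52 mm, from x = -30 to 85 mm, joined by a low bridge; a 24 mm high end block at x 70 to 100 mm. Origin: on the worktop under the bridge's middle; +x is the direction in which work is pushed in, z up. Its yaw varies.
- jig_bridge (a point): Middle of the bridge's underside, 18 mm above the worktop. The bridge is an aluminium bar with two brass drill bushes: jig x -20 to +20 mm, y -74 to +74 mm, top at 30 mm, screw heads up to 35 mm.
- jig_mouth (a point): Middle of the entry, on the worktop at jig x = -53 mm. Here the mouth is about 125 mm wide; the flared cheek ends narrow it to 104 mm at jig x = -28 mm.
- stop (a joint): Sprung stop between the cheeks: brass pad 50 mm wide, 12 mm high, on a rod through the end block. 0 = out, its face at jig x = +40 mm; grows as it is pushed back along the jig's +x, to 0.015 m at its end. Spring force about 1.5 N at 0, 4 N at 0.0075, 6.5 N at 0.015; it pushes the plate back if let go.
- plate: Loose flat plate of brushed grey aluminium, 110 mm (x) by 92 mm (y) by 14 mm thick, about 0.32 kg, flat on the worktop before the jig's entry, +x end roughly towards the jig. Origin: centre of its underside. Play in the jig: 6 mm each side, 4 mm headroom. With the stop half pressed its origin is at jig x = -7.5 mm, its rear end at -62.5 mm, 42 mm out of the bridge.
- reel: Solder reel, 45 mm across, 45 mm high, standing beside the jig. Origin: centre of its underside. Leave alone.
- tin: Flat round tin, 56 mm across, 22 mm high, beside the jig. Origin: centre of its underside. Leave alone.
- paint_pot_2: Small dark paint pot with a red cap, 36 mm across and about 20 mm high, fixed to the worktop to the right of the jig's entry: an obstacle to steer the fingers clear of, as is the cable, about 10 mm thick, that lies on the worktop to the left of the plate. Origin: centre of its underside.
Mind the look-alikes: they are no part of the job. Of the things like the plate, leave any that is black; of the rest the larger one is meant.

How it is judged (in metres and radians):
On the way, in this order (a step that is already met when the one before it is completed fails the run):
1. the plate's front end is under the bridge, lying flat between the cheeks (x of plate in the frame of jig above -0.065 m and angle between the x axis of plate and the x axis of jig, either way round below 0.12 rad and y of plate in the frame of jig between -0.01 and 0.01 m and value of joint stop below 0.002 m), for 0.1 s.
2. the stop is pushed back by more than half (value of joint stop above 0.0075 m), for 0.2 s.
At the end, for the whole second after the job is handed in: The plate lies flat between the cheeks under the bridge (within 10 mm of the middle, 0.1 rad of straight, 3 mm of the worktop), at rest, its front end holding the sprung stop back by more than 7.5 of its 15 mm, and the fingers still press on the plate with more than 1 N (value of joint stop above 0.0075 m and x of plate in the frame of jig between -0.009 and 0.003 m and y of plate in the frame of jig between -0.01 and 0.01 m and angle between the x axis of plate and the x axis of jig, either way round below 0.1 rad and angle between plate's own z axis and vertical below 0.03 rad and height (world z) of plate below 0.003 m and contact force between the fingers and plate above 1 N and linear speed of plate below 0.01 m/s); the arm keeps its last pose, push and grip.
It fails at once if the plate is lifted off the worktop (height (world z) of plate above 0.008 m).
It fails at once if the plate is tipped (angle between plate's own z axis and vertical above 0.1 rad).
It fails at once if the plate is forced (over 40 N from the fingers) (contact force between the fingers and plate above 40 N).
It fails at once if the reel or the tin is moved by more than 15 mm (distance of any of reel, tin from where it was at the start of the episode above 0.015 m).
It also fails if it takes over 72 s, if anything falls off the work surface, if the arm or the gripper's body presses on something with over 40 N, if the wrist force passes 120 N, or if a joint passes its speed limit or range.

## Working session

There is one attempt and no reset: what is moved stays moved. The work goes in short steps, Python scripts to look and compute and a tool call to move; the robot and the scene stay as the last step left them, time stands still between calls to the robot, and variables do not carry over. Pictures are saved under pics/ and viewed, at most 10 in all, crops included, and the job is handed in when it is done.

Besides the shell and the picture viewer there is one more tool, called as name(argument=value, ...), one argument or row to a line, values as JSON. step_arm: Moves the arm, as the interface text tells. Its arguments: {"type":"object","properties":{"targets":{"type":"array","items":{"type":"object","properties":{"angular":{"type":"array","items":{"type":"number","minimum":-1,"maximum":1}},"dp":{"type":"array","items":{"type":"number","minimum":-1,"maximum":1}},"fingers":{"type":"number"}}}},"newtons":{"type":"number"}},"required":["targets"]}

```bash
mkdir -p pics; cat > h.py <<'E'
import numpy as np, cv2
from bench import *
def K(p):
    f=240/np.tan(np.radians(p["vfov"])/2)
    return np.array([[f,0,p["cx"]],[0,f,p["cy"]],[0,0,1.]])
def ground(cam,pts,z=0,p=None):
    p=p or camera_params(cam)
    u=cv2.undistortPoints(np.array(pts,float).reshape(-1,1,2),K(p),np.array(p["D"],float)).reshape(-1,2)
    R=np.array(p["R"]);t=np.array(p["t"])
    d=np.c_[u,np.ones(len(u))]@R; c=-R.T@t
    return c+d*((z-c[2])/d[:,2])[:,None]
def proj(cam,X,p=None):
    p=p or camera_params(cam)
    R=np.array(p["R"]);t=np.array(p["t"])
    return cv2.projectPoints(np.array(X,float).reshape(-1,1,3),cv2.Rodrigues(R)[0],t,K(p),np.array(p["D"],float))[0].reshape(-1,2)
E
python3 - <<'E'
from h import *
s=sense();print(s)
for c in("top","scene"):
    im=snapshot(c);cv2.imwrite(f"pics/{c}0.png",im)
    for n in("plate","jig","reel","tin","paint_pot_2"):
        for m in masks_of(c,n)[:4]:
            print(c,n,round(m["conf"],2),m["at"],m["pixels"].sum(),ground(c,[m["at"]])[0].round(),end=' ')
            if m["pixels"].sum()>20:
                r=cv2.minAreaRect(np.argwhere(m["pixels"])[:,::-1].astype(np.float32))
                print(ground(c,cv2.boxPoints(r),14)[:,:2].round().tolist())
    for n in("jig","jig_bridge","jig_mouth","plate"):
        print(c,n,[(round(q["conf"],2),np.round(q["at"]),ground(c,[q["at"]],18 if n=="jig_bridge" else 0)[0].round(1)) for q in pinpoint(c,n)[:3]])
E
```

```text
{'time': 0.0, 'joint_pos': array([-7.95486038e+01,  7.51525645e+00,  8.53310345e+01,  9.51653830e-04,
        8.72621369e+01, -4.89328173e+00]), 'qd': array([ 0.13193087, -0.0143927 , -0.09929805,  0.07089825, -0.03241768,
        0.02820207]), 'joint_efforts': array([-2.93036273e-04, -5.69390416e+01, -5.00551093e+01, -4.94259541e-05,
        1.45809213e-02,  8.01676720e-06]), 'tool_pos': array([ 158.68436558, -577.97224195,  191.126145  ]), 'tcp_rot': array([-1.79892048e+02, -1.01959227e-02,  1.53446219e+01]), 'ft_force': array([ 0.03510044,  0.00863163, -0.28778484]), 'wrist_torque': array([ 0.00231852, -0.00173158,  0.00978653]), 'grip_force': 0.0, 'finger_gap': 85.00783337246665}
top plate 0.86 [254.1, 263.7] 1938 [473. 228.   0.] [[506.0, 291.0], [540.0, 206.0], [438.0, 166.0], [405.0, 250.0]]
top plate 0.7 [325.4, 313.2] 1148 [361.  70.   0.] [[377.0, 112.0], [407.0, 50.0], [332.0, 14.0], [303.0, 75.0]]
top plate 0.38 [250.9, 185.5] 2964 [653. 236.   0.] [[731.0, 315.0], [741.0, 161.0], [580.0, 149.0], [570.0, 300.0]]
top reel 0.79 [306.5, 185.6] 368 [651. 109.   0.] [[671.0, 1
[... 883 characters left out ...]
 jig 0.86 [254.4, 237.7] 2494 [685. 223.   0.] [[732.0, 309.0], [758.0, 121.0], [575.0, 154.0], [561.0, 324.0]]
scene reel 0.93 [301.8, 224.5] 334 [664. 101.   0.] [[698.0, 103.0], [677.0, 69.0], [607.0, 112.0], [627.0, 145.0]]
scene tin 0.9 [208.4, 268.0] 484 [654. 359.   0.] [[681.0, 369.0], [652.0, 321.0], [591.0, 350.0], [620.0, 396.0]]
scene jig [(0.62, array([262., 253.]), array([630.6, 229.8,   0. ]))]
scene jig_bridge [(0.86, array([263., 247.]), array([630.3, 227.6,  18. ]))]
scene jig_mouth []
scene plate [(0.9, array([300., 298.]), array([466.5, 224. ,   0. ])), (0.74, array([388., 300.]), array([360.7,  61.3,   0. ])), (0.66, array([402., 198.]), array([ 610.6, -176.5,    0. ]))]
```

```bash
python3 - <<'E'
import cv2
a=cv2.imread("pics/top0.png")
cv2.imwrite("pics/topc.png",cv2.resize(a[130:350,160:450],None,fx=2.7,fy=2.7,interpolation=cv2.INTER_CUBIC))
E
```

```text
(no output)
```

View pics/topc.png

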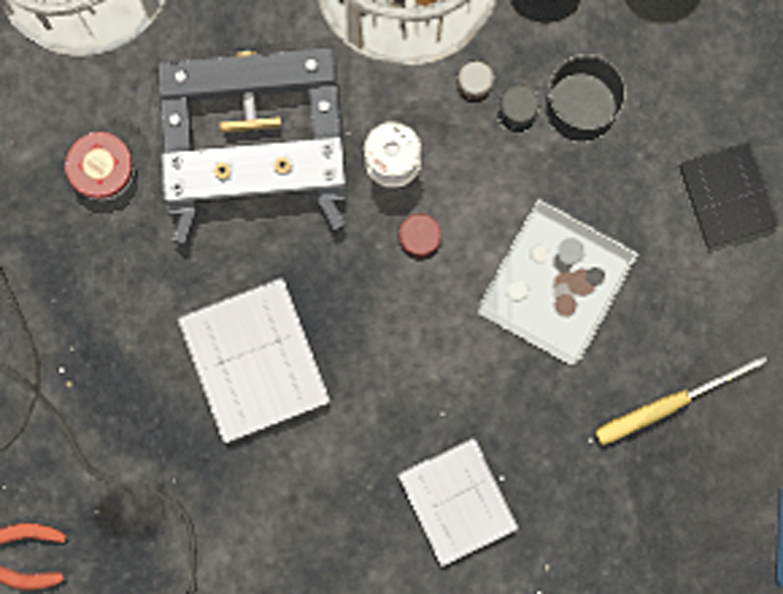

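The grey plates are at top px (254,264), the larger one, and (327,314), the smaller one. The black one is at (430,201). The larger grey plate is the one meant, and it lies before the jig mouth, yawed about 22° to the left. The enlarged crop confirms this. Next I refine the jig pose from the bridge corners.

```bash
python3 - <<'E'
from h import *
c=np.array([[163,155],[340,139],[344,190],[165,201]])/2.7+[160,130]
g=ground("top",c,30)[:,:2];print(g.round(1),g.mean(0))
for a,b in((0,1),(3,2)):
    d=g[a]-g[b];print(np.hypot(*d),np.degrees(np.arctan2(-d[0],d[1])))
for a,b in((3,0),(2,1)):
    d=g[b]-g[a];print(np.hypot(*d),np.degrees(np.arctan2(d[1],d[0])))
c=np.array([[179,320],[283,280],[329,402],[227,442]])/2.7+[160,130]
g=ground("top",c,14)[:,:2];print(g.round(1),g.mean(0))
d=g[0]-g[3]+g[1]-g[2];print(np.degrees(np.arctan2(d[1],d[0])),np.hypot(*d)/2,np.hypot(*(g[0]-g[1])))
# cable points
print(ground("top",np.array([[10,370],[60,420],[100,475],[160,490],[190,530]])/2.7+[160,130],5).round())
print(ground("top",np.array([[187,208],[180,238],[325,200],[337,225],[420,225]])/2.7+[160,130],18).round())
E
```

```text
[[642.6 301.5]
 [654.2 154.5]
 [610.9 151.4]
 [603.6 299.3]] [627.82675425 226.67606761]
147.49814671338459 4.520602855312397
148.12795070502779 2.845542860974343
39.05928979350003 3.202378909626122
43.38017342783478 4.082012049475249
[[506.5 289. ]
 [538.9 202.9]
 [437.4 165.3]
 [405.5 248.9]] [472.08076548 226.53175925]
20.967907781998374 108.4588140548616 91.98871933487166
[[467. 432.   5.]
 [425. 389.   5.]
 [380. 355.   5.]
 [367. 305.   5.]
 [334. 280.   5.]]
[[600. 283.  18.]
 [575. 288.  18.]
 [605. 168.  18.]
 [584. 158.  18.]
 [583.  89.  18.]]
```

step_arm(
  targets=[
    {"dp": [0.15,-0.15,0],"angular": [0,0,-0.055],"fingers": 0.3},
    {"dp": [0.3,-0.3,0],"angular": [0,0,-0.11],"fingers": 0.3},
    {"dp": [0.45,-0.45,0],"angular": [0,0,-0.165],"fingers": 0.3},
    {"dp": [0.6,-0.6,0],"angular": [0,0,-0.22],"fingers": 0.3},
    {"dp": [0.75,-0.75,0],"angular": [0,0,-0.275],"fingers": 0.3},
    {"dp": [0.9,-0.9,0],"angular": [0,0,-0.33],"fingers": 0.3},
    {"dp": [1,-1,0],"angular": [0,0,-0.385],"fingers": 0.3},
    {"dp": [1,-1,0],"angular": [0,0,-0.435],"fingers": 0.3},
  ],
  newtons=20,
)

```text
time: 2.0
tool_pos: [299.8, -331.3, 192.5]
tcp_rot: [180.0, 0.0, 94.1]
ft_force: [-0.5, -0.4, 0.1]
finger_gap: 59.7
grip_force: 0.0
```

step_arm(
  targets=[
    {"dp": [0.15,0.11,0],"fingers": 0.3},
    {"dp": [0.3,0.22,0],"fingers": 0.3},
    {"dp": [0.45,0.33,0],"fingers": 0.3},
    {"dp": [0.6,0.45,0],"fingers": 0.3},
    {"dp": [0.75,0.56,0],"fingers": 0.3},
    {"dp": [0.9,0.68,0],"fingers": 0.3},
    {"dp": [1,0.75,0],"fingers": 0.3},
    {"dp": [1,0.75,0],"fingers": 0.3},
  ],
)

```text
validation failed for argument at $.ta...
```

step_arm(
  targets=[
    {"dp": [0.15,0.03,0],"fingers": 0.3},
    {"dp": [0.3,0.06,0],"fingers": 0.3},
    {"dp": [0.45,0.1,0],"fingers": 0.3},
    {"dp": [0.6,0.14,0],"fingers": 0.3},
    {"dp": [0.75,0.18,0],"fingers": 0.3},
    {"dp": [0.9,0.2,0],"fingers": 0.3},
    {"dp": [1,0.2,0],"fingers": 0.3},
    {"dp": [1,0.2,0],"fingers": 0.3},
  ],
)

```text
validation failed for argument at $.ta...
```

step_arm(
  targets=[
    {"dp": [0.15,0.11,0],"angular": [0,0,0],"fingers": 0.3},
    {"dp": [0.3,0.22,0],"angular": [0,0,0],"fingers": 0.3},
    {"dp": [0.45,0.33,0],"angular": [0,0,0],"fingers": 0.3},
    {"dp": [0.6,0.45,0],"angular": [0,0,0],"fingers": 0.3},
    {"dp": [0.75,0.56,0],"angular": [0,0,0],"fingers": 0.3},
    {"dp": [0.9,0.68,0],"angular": [0,0,0],"fingers": 0.3},
    {"dp": [1,0.75,0],"angular": [0,0,0],"fingers": 0.3},
    {"dp": [1,0.75,0],"angular": [0,0,0],"fingers": 0.3},
  ],
)

```text
time: 3.0
tool_pos: [436.3, -122.5, 192.2]
tcp_rot: [180.0, -0.0, 93.8]
ft_force: [-1.1, 0.1, -0.4]
finger_gap: 59.9
grip_force: 0.0
```

step_arm(
  targets=[
    {"dp": [0.15,0.03,0],"angular": [0,0,0],"fingers": 0.3},
    {"dp": [0.3,0.06,0],"angular": [0,0,0],"fingers": 0.3},
    {"dp": [0.45,0.1,0],"angular": [0,0,0],"fingers": 0.3},
    {"dp": [0.6,0.14,0],"angular": [0,0,0],"fingers": 0.3},
    {"dp": [0.75,0.18,0],"angular": [0,0,0],"fingers": 0.3},
    {"dp": [0.9,0.2,0],"angular": [0,0,0],"fingers": 0.3},
    {"dp": [1,0.2,0],"angular": [0,0,0],"fingers": 0.3},
    {"dp": [1,0.2,0],"angular": [0,0,0],"fingers": 0.3},
  ],
)

```text
time: 4.0
tool_pos: [462.8, 78.6, 192.2]
tcp_rot: [180.0, 0.0, 93.7]
ft_force: [-1.1, -0.6, -0.2]
finger_gap: 59.4
grip_force: 0.0
```

step_arm(
  targets=[
    {"dp": [0.15,0.01,0],"angular": [0,0,0],"fingers": 0.3},
    {"dp": [0.3,0.02,0.1],"angular": [0,0,0],"fingers": 0.3},
    {"dp": [0.45,0.04,0.2],"angular": [0,0,0],"fingers": 0.3},
    {"dp": [0.6,0.05,0.3],"angular": [0,0,0],"fingers": 0.3},
    {"dp": [0.75,0.06,0.4],"angular": [0,0,0],"fingers": 0.3},
    {"dp": [0.9,0.08,0.5],"angular": [0,0,0],"fingers": 0.3},
    {"dp": [1,0.08,0.6],"angular": [0,0,0],"fingers": 0.3},
    {"dp": [1,0.08,0.6],"angular": [0,0,0],"fingers": 0.3},
  ],
)

```text
time: 5.0
tool_pos: [465.1, 278.0, 70.3]
tcp_rot: [-179.8, 0.1, 93.7]
ft_force: [-0.0, -0.3, -0.0]
finger_gap: 59.5
grip_force: 0.0
```

step_arm(
  targets=[
    {"dp": [0.06,0,0.0],"angular": [0,0,0],"fingers": 0.3},
    {"dp": [0.12,0,0.0],"angular": [0,0,0],"fingers": 0.3},
    {"dp": [0.18,0,0.1],"angular": [0,0,0],"fingers": 0.3},
    {"dp": [0.18,0,0.2],"angular": [0,0,0],"fingers": 0.3},
    {"dp": [0.18,0,0.27],"angular": [0,0,0],"fingers": 0.3},
    {"dp": [0.18,0,0.32],"angular": [0,0,0],"fingers": 0.3},
    {"dp": [0.18,0,0.34],"angular": [0,0,0],"fingers": 0.3},
    {"dp": [0.18,0,0.345],"angular": [0,0,0],"fingers": 0.3},
  ],
)

```text
time: 6.0
tool_pos: [464.1, 314.9, 3.2]
tcp_rot: [180.0, -0.0, 93.6]
ft_force: [-0.5, 0.3, -0.2]
finger_gap: 59.9
grip_force: 0.0
```

```bash
python3 - <<'E'
from h import *
s=sense();print(s["tool_pos"],s["ft_force"],s["time"])
im=snapshot("wrist");cv2.imwrite("pics/w1.png",im)
E
```

```text
[464.06507602 314.87634654   3.24266513] [-0.54128828  0.30225553 -0.22758914] 6.0
```

View pics/w1.png

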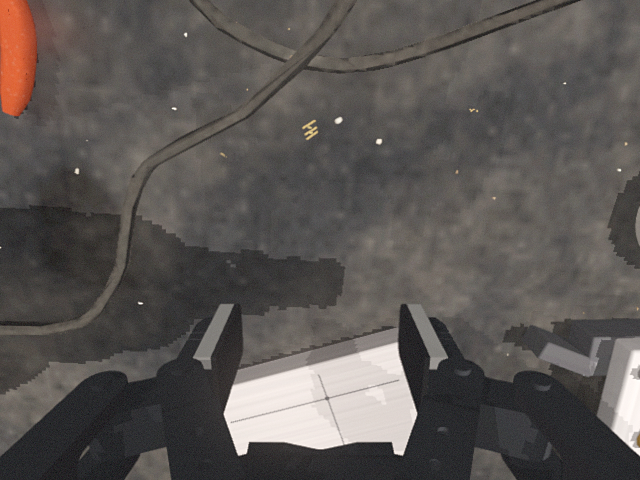

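step_arm(
  targets=[
    {"dp": [0,0,0.01],"angular": [0,0,0],"fingers": 0.3},
    {"dp": [0,0,0.018],"angular": [0,0,0],"fingers": 0.3},
    {"dp": [-0.02,0,0.018],"angular": [0,0,0],"fingers": 0.3},
    {"dp": [-0.04,0,0.018],"angular": [0,0,0],"fingers": 0.3},
    {"dp": [-0.06,0,0.018],"angular": [0,0,0],"fingers": 0.3},
    {"dp": [-0.08,0,0.018],"angular": [0,0,0],"fingers": 0.3},
    {"dp": [-0.1,0,0.018],"angular": [0,0,0],"fingers": 0.3},
    {"dp": [-0.11,0,0.018],"angular": [0,0,0],"fingers": 0.3},
  ],
)

```text
time: 7.05
tool_pos: [465.3, 292.7, -0.4]
tcp_rot: [-180.0, 0.0, 93.6]
ft_force: [0.5, -0.3, -1.1]
finger_gap: 60.0
grip_force: 0.0
```

step_arm(
  targets=[
    {"dp": [-0.015,0,0],"angular": [0,0,0],"fingers": 0.3},
    {"dp": [-0.03,0,0],"angular": [0,0,0],"fingers": 0.3},
    {"dp": [-0.045,0,0],"angular": [0,0,0],"fingers": 0.3},
    {"dp": [-0.06,0,0],"angular": [0,0,0],"fingers": 0.3},
    {"dp": [-0.07,0,0],"angular": [0,0,0],"fingers": 0.3},
    {"dp": [-0.08,0,0],"angular": [0,0,0],"fingers": 0.3},
    {"dp": [-0.09,0,0],"angular": [0,0,0],"fingers": 0.3},
    {"dp": [-0.09,0,0],"angular": [0,0,0],"fingers": 0.3},
  ],
)

```text
time: 8.05
tool_pos: [466.4, 274.9, -0.4]
tcp_rot: [-180.0, 0.0, 93.6]
ft_force: [-0.4, -0.3, -0.3]
finger_gap: 59.9
grip_force: 0.0
```

```bash
cat > look.py <<'E'
import sys
from h import *
s=sense();print(s["tool_pos"],s["ft_force"],s["time"])
im=snapshot("top");cv2.imwrite(f"pics/{sys.argv[1]}.png",im)
cv2.imwrite(f"pics/{sys.argv[1]}c.png",cv2.resize(im[140:300,160:360],None,fx=3.5,fy=3.5,interpolation=cv2.INTER_CUBIC))
E
python3 look.py t1
```

```text
[ 4.66445756e+02  2.74939785e+02 -4.14707022e-01] [-0.44069809 -0.25181653 -0.3082825 ] 8.05
```

View pics/t1c.png

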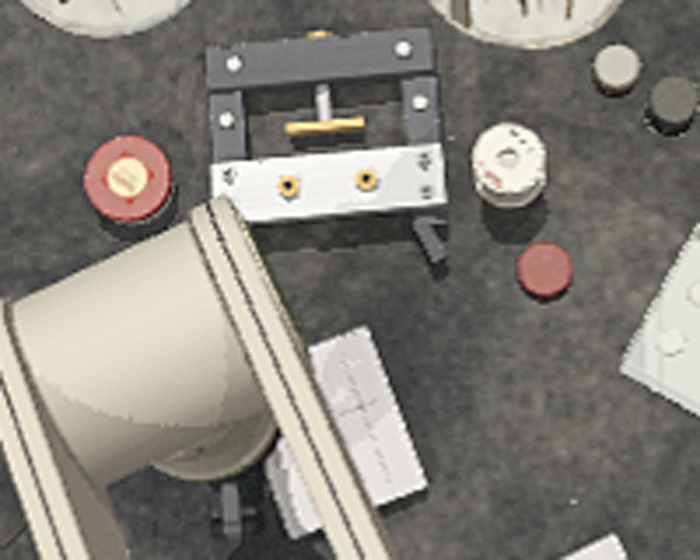

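```bash
python3 - <<'E'
from h import *
im=snapshot("wrist");cv2.imwrite("pics/w2.png",im)
s=sense();p=camera_params("wrist");R=np.array(p["R"]);t=np.array(p["t"]);print(-R.T@t, s["tool_pos"],s["finger_gap"])
print(ground("wrist",[[238,304],[402,304],[195,360],[445,360],[213,360],[425,360]],10).round(1))
E
```

```text
[461.17547325 352.60587586 179.72857383] [ 4.66458950e+02  2.75093377e+02 -3.93712102e-01] 59.83235157296578
[[428.7 264.6  10. ]
 [504.4 269.4  10. ]
 [407.8 232.9  10. ]
 [529.2 240.6  10. ]
 [416.5 233.5  10. ]
 [519.5 240.1  10. ]]
```

View pics/w2.png

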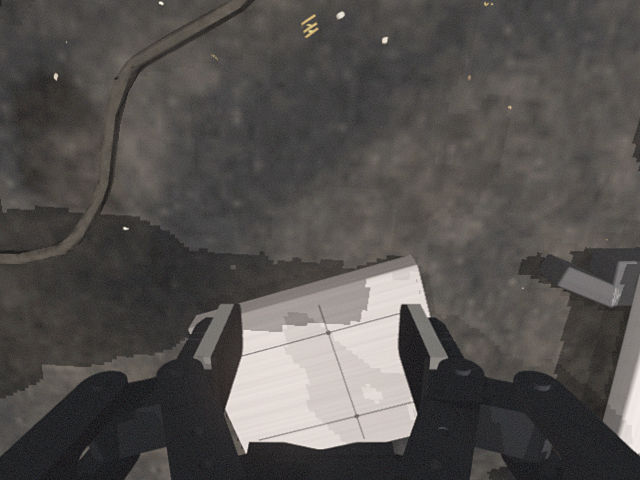

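```bash
python3 - <<'E'
from h import *
s=sense();p=camera_params("wrist");T=s["tool_pos"];a=np.radians(93.6)
ex=np.array([np.cos(a),np.sin(a),0]);ey=np.array([np.sin(a),-np.cos(a),0])
for w in(11,0):
  for z in(0,5,10,15,20,30,40,50): print(w,z,proj("wrist",[T*[1,1,0]+w*ex+y*ey+[0,0,z] for y in(-30,30)],p).round().tolist())
E
```

```text
11 0 [[257.0, 258.0], [384.0, 258.0]]
11 5 [[256.0, 262.0], [386.0, 262.0]]
11 10 [[254.0, 265.0], [388.0, 266.0]]
11 15 [[252.0, 270.0], [390.0, 270.0]]
11 20 [[250.0, 274.0], [392.0, 274.0]]
11 30 [[246.0, 284.0], [396.0, 284.0]]
11 40 [[242.0, 295.0], [400.0, 295.0]]
11 50 [[237.0, 307.0], [406.0, 307.0]]
0 0 [[258.0, 279.0], [383.0, 279.0]]
0 5 [[257.0, 283.0], [385.0, 284.0]]
0 10 [[255.0, 288.0], [387.0, 288.0]]
0 15 [[253.0, 293.0], [388.0, 293.0]]
0 20 [[252.0, 298.0], [390.0, 298.0]]
0 30 [[248.0, 308.0], [394.0, 308.0]]
0 40 [[243.0, 320.0], [399.0, 321.0]]
0 50 [[238.0, 334.0], [404.0, 334.0]]
```

```bash
python3 - <<'E'
from h import *
print(ground("wrist",[[413,257],[190,325],[432,300]],14).round(1))
p=camera_params("wrist");print(p)
s=sense();print(s["tool_pos"],s["joint_pos"])
E
```

```text
[[505.4 294.1  14. ]
 [407.3 254.5  14. ]
 [516.7 274.2  14. ]]
{'vfov': 61.117900624282775, 'cx': 320.01306229548675, 'cy': 239.7379995362074, 'D': array([-0.0215533,  0.       ,  0.       ,  0.       ,  0.       ]), 'R': array([[ 9.97998798e-01,  6.32327522e-02, -1.35837130e-04],
       [ 6.02405668e-02, -9.50115907e-01,  3.06024242e-01],
       [ 1.92216941e-02, -3.05420009e-01, -9.52023710e-01]]), 't': array([-482.52439409,  252.23367917,  269.93417952])}
[ 4.66458950e+02  2.75093377e+02 -3.93712102e-01] [2.51021925e+01 8.93692182e+00 1.04807086e+02 3.67790383e-03
 6.62538462e+01 2.14615981e+01]
```

The plate has not moved, so the fingertips passed over it. The wrist view puts the tips at about z = 42, well behind the nominal TCP. I'll back off and lower in checked steps.

step_arm(
  targets=[
    {"dp": [0.04,0,0],"angular": [0,0,0],"fingers": 0.3},
    {"dp": [0.08,0,0],"angular": [0,0,0],"fingers": 0.3},
    {"dp": [0.12,0,0],"angular": [0,0,0],"fingers": 0.3},
    {"dp": [0.16,0,0],"angular": [0,0,0],"fingers": 0.3},
    {"dp": [0.2,0,0],"angular": [0,0,0],"fingers": 0.3},
    {"dp": [0.2,0,0.01],"angular": [0,0,0],"fingers": 0.3},
    {"dp": [0.2,0,0.025],"angular": [0,0,0],"fingers": 0.3},
    {"dp": [0.2,0,0.04],"angular": [0,0,0],"fingers": 0.3},
  ],
)

```text
time: 9.15
tool_pos: [463.8, 314.6, -8.8]
tcp_rot: [-180.0, 0.0, 93.6]
ft_force: [-0.2, 0.0, 0.1]
finger_gap: 59.9
grip_force: 0.0
```

```bash
python3 - <<'E'
from h import *
im=snapshot("wrist");s=sense();print(s["tool_pos"],s["ft_force"],s["finger_gap"])
cv2.imwrite("pics/w3.png",np.vstack([im[180:480], snapshot("scene")[180:430]]))
E
```

```text
[463.53443853 314.46341329  -9.22486631] [-0.30923627 -0.37177444  0.5347409 ] 59.90581608637679
```

View pics/w3.png

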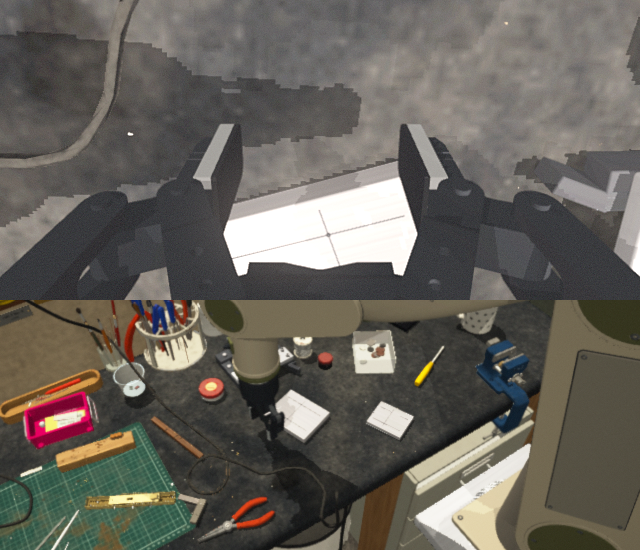

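step_arm(
  targets=[
    {"dp": [0,0,0.02],"angular": [0,0,0],"fingers": 0.3},
    {"dp": [0,0,0.04],"angular": [0,0,0],"fingers": 0.3},
    {"dp": [0,0,0.055],"angular": [0,0,0],"fingers": 0.3},
    {"dp": [0,0,0.07],"angular": [0,0,0],"fingers": 0.3},
    {"dp": [0,0,0.08],"angular": [0,0,0],"fingers": 0.3},
    {"dp": [0,0,0.085],"angular": [0,0,0],"fingers": 0.3},
    {"dp": [0,0,0.085],"angular": [0,0,0],"fingers": 0.3},
    {"dp": [0,0,0.085],"angular": [0,0,0],"fingers": 0.3},
  ],
)

```text
time: 10.25
tool_pos: [464.0, 315.0, -25.3]
tcp_rot: [180.0, -0.0, 93.6]
ft_force: [-0.0, -0.7, -0.6]
finger_gap: 60.2
grip_force: 0.0
```

```bash
python3 - <<'E'
from h import *
s=sense();print(s["tool_pos"],s["ft_force"])
p=camera_params("wrist");im=snapshot("wrist");T=s["tool_pos"];a=np.radians(93.6)
cv2.imwrite("pics/w4.png",im)
ex=np.array([np.cos(a),np.sin(a),0]);ey=np.array([np.sin(a),-np.cos(a),0])
for z in(0,5,10,15,20): print(z,proj("wrist",[T*[1,1,0]+11*ex+y*ey+[0,0,z] for y in(-30,30)],p).round().tolist())
E
```

```text
[464.02484771 315.01735284 -25.26971193] [-0.00673947 -0.71596861 -0.56078552]
0 [[248.0, 279.0], [394.0, 279.0]]
5 [[246.0, 284.0], [396.0, 284.0]]
10 [[244.0, 289.0], [398.0, 289.0]]
15 [[242.0, 295.0], [400.0, 295.0]]
20 [[239.0, 300.0], [403.0, 300.0]]
```

step_arm(
  targets=[
    {"dp": [0,0,0.01],"angular": [0,0,0],"fingers": 0.3},
    {"dp": [0,0,0.02],"angular": [0,0,0],"fingers": 0.3},
    {"dp": [0,0,0.03],"angular": [0,0,0],"fingers": 0.3},
    {"dp": [0,0,0.04],"angular": [0,0,0],"fingers": 0.3},
    {"dp": [0,0,0.04],"angular": [0,0,0],"fingers": 0.3},
    {"dp": [0,0,0.04],"angular": [0,0,0],"fingers": 0.3},
    {"dp": [0,0,0.04],"angular": [0,0,0],"fingers": 0.3},
    {"dp": [0,0,0.04],"angular": [0,0,0],"fingers": 0.3},
  ],
)

```text
time: 11.3
tool_pos: [464.0, 315.0, -33.3]
tcp_rot: [180.0, -0.0, 93.6]
ft_force: [0.4, -0.1, -0.1]
finger_gap: 59.9
grip_force: 0.0
```

step_arm(
  targets=[
    {"dp": [0,0,0.012],"angular": [0,0,0],"fingers": 0.3},
    {"dp": [-0.02,0,0.012],"angular": [0,0,0],"fingers": 0.3},
    {"dp": [-0.04,0,0.012],"angular": [0,0,0],"fingers": 0.3},
    {"dp": [-0.055,0,0.012],"angular": [0,0,0],"fingers": 0.3},
    {"dp": [-0.07,0,0.012],"angular": [0,0,0],"fingers": 0.3},
    {"dp": [-0.085,0,0.012],"angular": [0,0,0],"fingers": 0.3},
    {"dp": [-0.1,0,0.012],"angular": [0,0,0],"fingers": 0.3},
    {"dp": [-0.11,0,0.012],"angular": [0,0,0],"fingers": 0.3},
  ],
)

```text
time: 12.3
tool_pos: [465.5, 293.1, -35.7]
tcp_rot: [180.0, -0.0, 93.6]
ft_force: [0.1, 1.4, -0.1]
finger_gap: 60.0
grip_force: 0.6
```

```bash
python3 - <<'E'
from h import *
im=snapshot("wrist");s=sense();print(s["tool_pos"],s["ft_force"],s["finger_gap"])
cv2.imwrite("pics/w5.png",im)
E
```

```text
[465.4482605  292.88259914 -35.71250156] [ 0.20756866  0.74012831 -0.02770823] 59.764627843907185
```

View pics/w5.png

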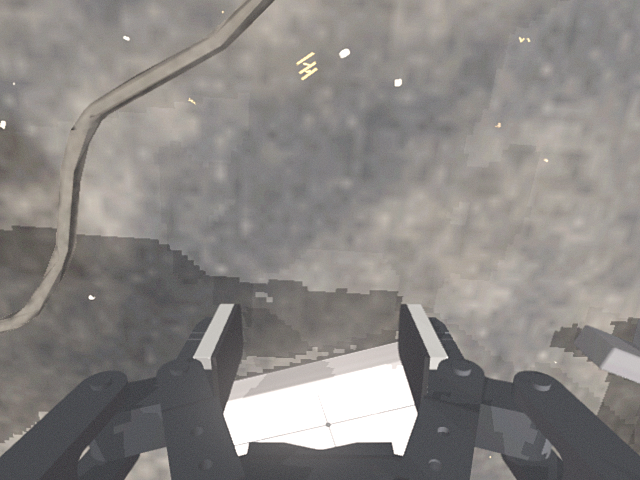

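The fingers are now low enough: the front finger touches the plate's left side (1.4 N). I'll continue the sweep.

step_arm(
  targets=[
    {"dp": [-0.015,0,0],"angular": [0,0,0],"fingers": 0.3},
    {"dp": [-0.03,0,0],"angular": [0,0,0],"fingers": 0.3},
    {"dp": [-0.045,0,0],"angular": [0,0,0],"fingers": 0.3},
    {"dp": [-0.06,0,0],"angular": [0,0,0],"fingers": 0.3},
    {"dp": [-0.07,0,0],"angular": [0,0,0],"fingers": 0.3},
    {"dp": [-0.08,0,0],"angular": [0,0,0],"fingers": 0.3},
    {"dp": [-0.09,0,0],"angular": [0,0,0],"fingers": 0.3},
    {"dp": [-0.095,0,0],"angular": [0,0,0],"fingers": 0.3},
  ],
)

```text
time: 13.35
tool_pos: [466.5, 274.0, -35.8]
tcp_rot: [180.0, -0.0, 93.6]
ft_force: [0.5, 0.8, 1.2]
finger_gap: 59.9
grip_force: 0.8
```

```bash
python3 - <<'E'
from h import *
s=sense();print(s["tool_pos"],s["ft_force"])
top=snapshot("top");w=snapshot("wrist")
a=cv2.resize(top[160:290,200:330],(400,400),interpolation=cv2.INTER_CUBIC)
b=cv2.resize(w,(400,300))
v=np.zeros((400,800,3),np.uint8);v[:,:400]=a;v[:300,400:]=b
cv2.imwrite("pics/m6.png",v)
E
```

```text
[466.53028369 273.96872917 -35.78927326] [0.47861058 0.7998615  1.17414049]
```

View pics/m6.png

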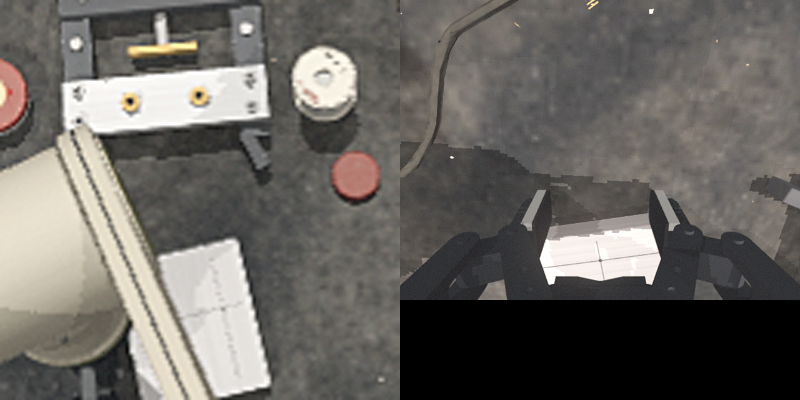

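```bash
python3 - <<'E'
from h import *
g=ground("top",np.array([[240,238],[271,385]])/400*130+[200,160],14)[:,:2];print(g)
d=g[0]-g[1];print(np.hypot(*d));a=np.arctan2(d[1],d[0]);u=d/np.hypot(*d);n=np.array([-u[1],u[0]])
c=g.mean(0)+46*n;print(c,np.degrees(a))
y=np.radians(3.6);r=c-[628,227];print("jig",r@[np.cos(y),np.sin(y)],r@[-np.sin(y),np.cos(y)])
E
```

```text
[[530.34523836 173.44251269]
 [423.43173774 151.67432535]]
109.10706024154408
[467.71092782 207.63360497] 11.508434046377886
jig -161.18880431750745 -9.263545760870759
```

step_arm(
  targets=[
    {"dp": [0.06,0,0],"angular": [0,0,0],"fingers": 0.3},
    {"dp": [0.12,0,0],"angular": [0,0,0],"fingers": 0.3},
    {"dp": [0.12,0,-0.1],"angular": [0,0,0],"fingers": 0.3},
    {"dp": [0.12,0,-0.25],"angular": [0,0,0],"fingers": 0.3},
    {"dp": [0,-0.1,-0.3],"angular": [0,0,0.055],"fingers": 0.3},
    {"dp": [-0.12,-0.2,-0.3],"angular": [0,0,0.11],"fingers": 0.3},
    {"dp": [-0.26,-0.3,-0.3],"angular": [0,0,0.165],"fingers": 0.3},
    {"dp": [-0.394,-0.466,-0.3],"angular": [0,0,0.22],"fingers": 0.3},
  ],
)

```text
time: 14.45
tool_pos: [379.1, 189.0, 25.9]
tcp_rot: [179.9, -0.1, 53.7]
ft_force: [-0.6, -0.0, 0.4]
finger_gap: 59.8
grip_force: 0.0
```

step_arm(
  targets=[
    {"dp": [0,0,0],"angular": [0,0,0.055],"fingers": 0.3},
    {"dp": [0,0,0],"angular": [0,0,0.11],"fingers": 0.3},
    {"dp": [0,0,0],"angular": [0,0,0.165],"fingers": 0.3},
    {"dp": [0,0,0],"angular": [0,0,0.21],"fingers": 0.3},
    {"dp": [0,0,0],"angular": [0,0,0.236],"fingers": 0.3},
    {"dp": [0,0,0],"angular": [0,0,0.236],"fingers": 0.3},
    {"dp": [0,0,0],"angular": [0,0,0.236],"fingers": 0.3},
    {"dp": [0,0,0],"angular": [0,0,0.236],"fingers": 0.3},
  ],
)

```text
time: 15.45
tool_pos: [378.6, 189.5, 24.5]
tcp_rot: [180.0, -0.0, 11.6]
ft_force: [0.2, 0.5, -0.3]
finger_gap: 59.6
grip_force: 0.0
```

```bash
cat > m.py <<'E'
import sys
from h import *
s=sense();print(s["tool_pos"],s["tcp_rot"],s["ft_force"],s["time"])
top=snapshot("top");w=snapshot("wrist");cv2.imwrite("pics/top_l.png",top);cv2.imwrite("pics/w_l.png",w)
a=cv2.resize(top[160:290,200:330],(400,400),interpolation=cv2.INTER_CUBIC)
b=cv2.resize(w,(400,300))
v=np.zeros((400,800,3),np.uint8);v[:,:400]=a;v[:300,400:]=b
cv2.imwrite(f"pics/{sys.argv[1]}.png",v)
y=np.radians(3.6);J=lambda q:((q-[628,227])@np.array([[np.cos(y),-np.sin(y)],[np.sin(y),np.cos(y)]])).round(1)
print("toolJ",J(s["tool_pos"][:2]))
ms=masks_of("top","plate")
for m in ms[:3]:
    r=cv2.minAreaRect(np.argwhere(m["pixels"])[:,::-1].astype(np.float32));B=ground("top",cv2.boxPoints(r),14)[:,:2]
    e=[B[1]-B[0],B[2]-B[1]];L=[np.hypot(*q) for q in e];d=e[int(np.argmax(L))];d=d*np.sign(d[0]+1e-9)
    print(round(m["conf"],2),"J",J(B.mean(0)),"yaw",np.degrees(np.arctan2(d[1],d[0])).round(1),np.round(L))
E
python3 m.py m7
```

```text
[378.61635947 189.52258959  24.48451932] [ 1.79999732e+02 -1.63459098e-02  1.16273733e+01] [ 0.19970136  0.48454477 -0.27969616] 15.45
toolJ [-251.2  -21.7]
0.95 J [-281.9 -146.1] yaw 23.2 [67. 81.]
0.79 J [ -44.3 -395.7] yaw 15.7 [65. 75.]
0.61 J [-127.6   -1.6] yaw -73.4 [91. 48.]
```

```bash
cat > wm.py <<'E'
from h import *
def J(q):
    y=np.radians(3.6);return ((q-[628,227])@np.array([[np.cos(y),-np.sin(y)],[np.sin(y),np.cos(y)]])).round(1)
s=sense();p=camera_params("wrist");snapshot("wrist")
print("toolJ",J(s["tool_pos"][:2]),s["tool_pos"].round(1),s["tcp_rot"].round(1),s["ft_force"].round(1),s["time"])
for m in masks_of("wrist","plate")[:3]:
    c=max(cv2.findContours(m["pixels"].astype(np.uint8),0,2)[0],key=cv2.contourArea)
    a=cv2.approxPolyDP(c,6,True)[:,0].astype(float);g=ground("wrist",a,14,p)[:,:2]
    print(round(m["conf"],2),m["pixels"].sum());print(np.c_[a,J(g)].tolist())
for n,z in(("jig_bridge",18),("jig_mouth",0),("plate",0)):
    print(n,[(round(q["conf"],2),np.round(q["at"]),ground("wrist",[q["at"]],z,p)[0,:2].round(),J(ground("wrist",[q["at"]],z,p)[0,:2])) for q in pinpoint("wrist",n)[:2]])
E
python3 wm.py
```

```text
toolJ [-251.4  -21.8] [378.5 189.5  24.2] [180.    0.   11.6] [-0.   0.8  0.4] 15.6
0.89 13540
[[593.0, 270.0, -231.5, -160.0], [578.0, 264.0, -229.4, -151.2], [463.0, 289.0, -250.9, -96.4], [471.0, 360.0, -291.7, -111.4], [488.0, 377.0, -301.1, -123.6], [511.0, 381.0, -302.0, -137.2], [520.0, 370.0, -294.3, -140.1], [536.0, 370.0, -293.2, -149.0], [577.0, 397.0, -307.6, -178.1], [595.0, 395.0, -305.0, -188.0]]
0.75 41004
[[205.0, 0.0, -137.5, 42.0], [225.0, 202.0, -222.3, 27.6], [412.0, 197.0, -207.5, -60.5], [422.0, 0.0, -124.9, -47.6]]
jig_bridge []
jig_mouth []
plate [(0.78, array([318.,  81.]), array([467., 208.]), array([-161.7,   -8.7])), (0.67, array([525., 339.]), array([355.,  63.]), array([-282.6, -146.1]))]
```

View pics/m7.png

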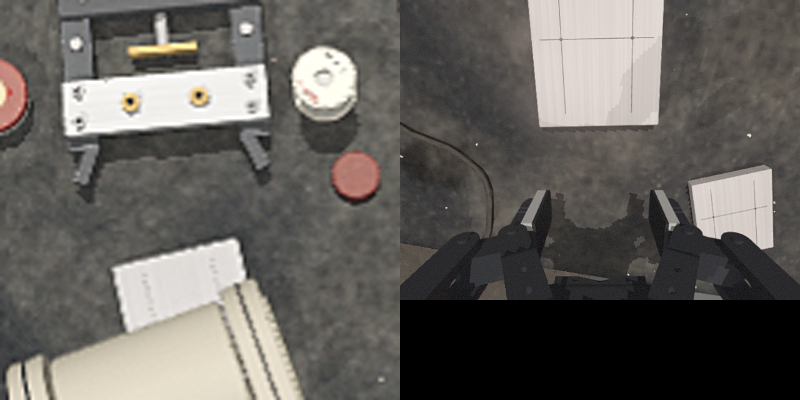

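step_arm(
  targets=[
    {"dp": [0,0,0.06],"angular": [0,0,0],"fingers": 0.3},
    {"dp": [0,0,0.12],"angular": [0,0,0],"fingers": 0.3},
    {"dp": [0,0,0.18],"angular": [0,0,0],"fingers": 0.3},
    {"dp": [0,0,0.23],"angular": [0,0,0],"fingers": 0.3},
    {"dp": [0,0,0.27],"angular": [0,0,0],"fingers": 0.3},
    {"dp": [0,0,0.29],"angular": [0,0,0],"fingers": 0.3},
    {"dp": [0,0,0.302],"angular": [0,0,0],"fingers": 0.3},
    {"dp": [0,0,0.302],"angular": [0,0,0],"fingers": 0.3},
  ],
)

```text
time: 16.85
tool_pos: [378.6, 189.6, -36.1]
tcp_rot: [-180.0, -0.0, 11.6]
ft_force: [0.2, -1.0, -0.1]
finger_gap: 59.6
grip_force: 0.0
```

step_arm(
  targets=[
    {"dp": [0.05,0,0],"angular": [0,0,0],"fingers": 0.3},
    {"dp": [0.1,0,0],"angular": [0,0,0],"fingers": 0.3},
    {"dp": [0.135,0,0],"angular": [0,0,0],"fingers": 0.3},
    {"dp": [0.17,0,0],"angular": [0,0,0],"fingers": 0.3},
    {"dp": [0.205,0,0],"angular": [0,0,0],"fingers": 0.3},
    {"dp": [0.24,0,0],"angular": [0,0,0],"fingers": 0.3},
    {"dp": [0.275,0,0],"angular": [0,0,0],"fingers": 0.3},
    {"dp": [0.29,0,0],"angular": [0,0,0],"fingers": 0.3},
  ],
)

```text
time: 17.85
tool_pos: [435.8, 201.2, -36.2]
tcp_rot: [-180.0, -0.0, 11.6]
ft_force: [-2.7, -1.4, 2.1]
finger_gap: 59.6
grip_force: 1.3
```

```bash
python3 wm.py
```

```text
toolJ [-193.5  -13.7] [435.8 201.2 -36.2] [-180.    -0.    11.6] [-2.7 -1.4  2.1] 17.85
0.93 619
[[490.0, 462.0, -243.2, -92.0], [492.0, 479.0, -252.1, -95.4], [515.0, 479.0, -250.9, -105.1], [500.0, 459.0, -241.2, -95.7]]
0.58 87533
[[157.0, 0.0, -92.9, 46.6], [190.0, 304.0, -187.6, 33.1], [442.0, 304.0, -175.3, -55.4], [473.0, 0.0, -80.5, -42.5]]
jig_bridge []
jig_mouth []
plate [(0.92, array([316., 151.]), array([499., 215.]), array([-129.9,   -4. ]))]
```

step_arm(
  targets=[
    {"dp": [0.028,-0.0035,0],"angular": [0,0,0.0037],"fingers": 0.3},
    {"dp": [0.055,-0.007,0],"angular": [0,0,0.0074],"fingers": 0.3},
    {"dp": [0.083,-0.0105,0],"angular": [0,0,0.0111],"fingers": 0.3},
    {"dp": [0.11,-0.013,0],"angular": [0,0,0.0148],"fingers": 0.3},
    {"dp": [0.138,-0.0155,0],"angular": [0,0,0.0185],"fingers": 0.3},
    {"dp": [0.165,-0.0175,0],"angular": [0,0,0.0222],"fingers": 0.3},
    {"dp": [0.192,-0.019,0],"angular": [0,0,0.026],"fingers": 0.3},
    {"dp": [0.192,-0.019,0],"angular": [0,0,0.026],"fingers": 0.3},
  ],
)

```text
time: 19.1
tool_pos: [473.0, 212.7, -35.9]
tcp_rot: [-180.0, -0.1, 6.9]
ft_force: [0.8, 0.5, 0.8]
finger_gap: 59.8
grip_force: 0.0
```

```bash
python3 wm.py
```

```text
toolJ [-155.6   -4.5] [473.  212.7 -35.9] [-1.8e+02 -1.0e-01  6.9e+00] [0.8 0.5 0.8] 19.1
0.83 86728
[[158.0, 0.0, -50.3, 47.2], [191.0, 302.0, -145.3, 41.3], [441.0, 304.0, -141.0, -47.4], [473.0, 0.0, -45.3, -42.6]]
jig_bridge []
jig_mouth []
plate [(0.96, array([319., 145.]), array([539., 220.]), array([-89.6,  -1.2]))]
```

```bash
python3 m.py m8
```

```text
[472.30929718 212.58474632 -36.04415102] [-1.79997466e+02 -2.32331548e-02  6.88943631e+00] [-0.25594798 -0.08455217  0.3056947 ] 19.35
toolJ [-156.3   -4.6]
0.8 J [-282.5 -146.3] yaw 25.6 [70. 82.]
0.56 J [ -44.2 -394.6] yaw 15.7 [67. 80.]
```

View pics/m8.png

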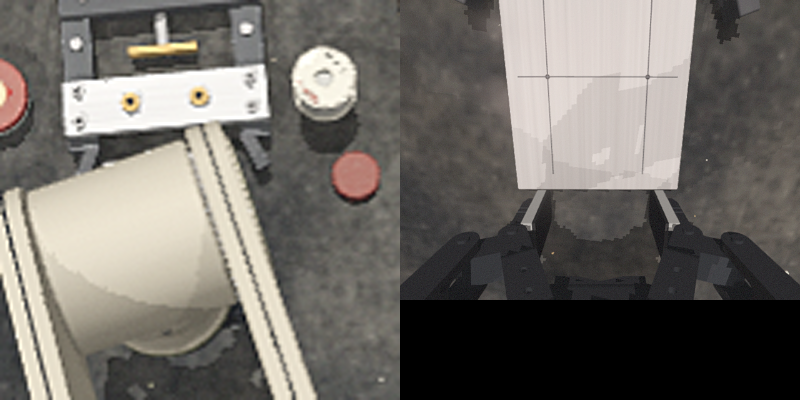

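```bash
python3 - <<'E'
from h import *
exec(open("wm.py").read().split("s=sense")[0])
p=camera_params("wrist")
for z in(18,0):print(J(ground("wrist",[[157,18],[88,2],[150,0],[499,16],[526,2],[512,24],[576,8]],z,p)[:,:2]).tolist())
# expected pixels of cheek tips
y=np.radians(3.6);M=np.array([[np.cos(y),np.sin(y)],[-np.sin(y),np.cos(y)]])
P=np.array([[-53,62],[-28,52],[-53,-62],[-28,-52]])@M+[628,227]
for z in(0,18):print(proj("wrist",np.c_[P,np.full(4,z)],p).round().tolist())
im=cv2.imread("pics/w_l.png");print(cv2.cvtColor(im,cv2.COLOR_BGR2GRAY)[4:36:6,100:180:4]);print(cv2.cvtColor(im,cv2.COLOR_BGR2GRAY)[4:66:6,460:580:6])
E
```

```text
[[-56.6, 46.1], [-53.4, 65.1], [-52.1, 47.8], [-50.6, -49.3], [-46.6, -56.2], [-52.3, -53.3], [-47.1, -70.6]]
[[-53.4, 52.8], [-49.8, 74.5], [-48.4, 54.7], [-46.6, -56.2], [-42.0, -64.1], [-48.6, -60.8], [-42.6, -80.5]]
[[128.0, 15.0], [155.0, -74.0], [513.0, 39.0], [496.0, -52.0]]
[[99.0, 1.0], [129.0, -104.0], [542.0, 29.0], [524.0, -77.0]]
[[ 86  64  42  50  48  48  54  51  53  56  62  67  60  88  80 210 210 214
  210 211]
 [ 80  80  62  59  53  50  57  56  52  62  66  66  65  88  87 205 212 213
  211 213]
 [ 84  66  62  65  60  55  63  59  72  68  64  85  93  93  89 194 211 216
  211 211]
 [ 82  59  63  63  68  69  72  70  71  75  77  88  94  95  98 191 208 214
  210 211]
 [ 81  81  87  64  67  67  73  75  77  74  80  93 104  98  98 105 208 214
  210 210]
 [ 88  88  84  71  69  73  70  76  76  81 101 105 108 107 107 105 208 212
  213 210]]
[[215 215 209  71  64  71  40  42  53  54  36  39  41  48 102 103 103  98
   97  97]
 [217 213 197  73  79  64  73  40  41  52  42  40  40  38  92 102 103 102
   96  97]
 [214 213 164  80  76  77  79  49  40  44  39  42  39  41  92 100 102  98
   78  71]
 [218 214 104  77  71  89  85  63  39  35  42  46  38  38  71  92  59  88
   88  81]
 [214 212  81  75  78  85  85  57  37  38  45  43  40  36  58  81  80  84
   83  86]
 [216 214  70  73  76  87  78  81  43  31  50  41  50  74  81  79  78  81
   84  81]
 [214 217  72  79  79  90  85  73  43  42  38  40  47  43  75  78  79  74
   79  73]
 [215 217  83  80  88  83  83  77  45  34  35  48  52  36  78  76  76  73
   76  73]
 [215 221  88  78  80  74  77  77  61  37  47  53  45  61  82  75  74  72
   69  67]
 [214 216  75  78  73  72  73  72  48  41  48  42  49  43  78  74  77  77
   75  68]
 [214 213  79  70  73  66  68  75  78  41  63  36  78  83  86  82  78  79
   79  79]]
```

step_arm(
  targets=[
    {"dp": [0.026,-0.002,0],"angular": [0,0,0.003],"fingers": 0.3},
    {"dp": [0.052,-0.004,0],"angular": [0,0,0.006],"fingers": 0.3},
    {"dp": [0.078,-0.006,0],"angular": [0,0,0.009],"fingers": 0.3},
    {"dp": [0.104,-0.008,0],"angular": [0,0,0.012],"fingers": 0.3},
    {"dp": [0.13,-0.01,0],"angular": [0,0,0.015],"fingers": 0.3},
    {"dp": [0.156,-0.0115,0],"angular": [0,0,0.0183],"fingers": 0.3},
    {"dp": [0.165,-0.0115,0],"angular": [0,0,0.0183],"fingers": 0.3},
    {"dp": [0.165,-0.0115,0],"angular": [0,0,0.0183],"fingers": 0.3},
  ],
)

```text
time: 20.5
tool_pos: [505.1, 218.8, -36.1]
tcp_rot: [-180.0, -0.0, 3.6]
ft_force: [0.3, 0.5, 0.7]
finger_gap: 59.8
grip_force: 0.0
```

```bash
python3 wm.py
```

```text
toolJ [-123.2   -0.4] [505.1 218.8 -36.1] [-180.    -0.     3.6] [0.3 0.5 0.7] 20.5
0.55 84220
[[471.0, 7.0, -17.0, -44.4], [160.0, 12.0, -18.2, 44.9], [192.0, 304.0, -110.9, 44.4], [443.0, 302.0, -110.2, -44.7]]
jig_bridge []
jig_mouth []
plate [(0.61, array([317., 147.]), array([571., 223.]), array([-57.6,  -0.1]))]
```

step_arm(
  targets=[
    {"dp": [0.025,0,0],"angular": [0,0,0],"fingers": 0.3},
    {"dp": [0.05,0,0],"angular": [0,0,0],"fingers": 0.3},
    {"dp": [0.075,0,0],"angular": [0,0,0],"fingers": 0.3},
    {"dp": [0.1,0,0],"angular": [0,0,0],"fingers": 0.3},
    {"dp": [0.125,0,0],"angular": [0,0,0],"fingers": 0.3},
    {"dp": [0.15,0,0],"angular": [0,0,0],"fingers": 0.3},
    {"dp": [0.175,0,0],"angular": [0,0,0],"fingers": 0.3},
    {"dp": [0.19,0,0],"angular": [0,0,0],"fingers": 0.3},
  ],
)

```text
time: 21.75
tool_pos: [542.9, 221.2, -36.2]
tcp_rot: [-180.0, -0.0, 3.6]
ft_force: [-2.1, 0.3, 1.1]
finger_gap: 59.9
grip_force: 1.1
```

step_arm(
  targets=[
    {"dp": [0.01,0,0],"angular": [0,0,0],"fingers": 0.3},
    {"dp": [0.02,0,0],"angular": [0,0,0],"fingers": 0.3},
    {"dp": [0.03,0,0],"angular": [0,0,0],"fingers": 0.3},
    {"dp": [0.04,0,0],"angular": [0,0,0],"fingers": 0.3},
    {"dp": [0.05,0,0],"angular": [0,0,0],"fingers": 0.3},
    {"dp": [0.05,0,0],"angular": [0,0,0],"fingers": 0.3},
    {"dp": [0.05,0,0],"angular": [0,0,0],"fingers": 0.3},
    {"dp": [0.05,0,0],"angular": [0,0,0],"fingers": 0.3},
  ],
)

```text
time: 22.75
tool_pos: [552.3, 221.8, -36.3]
tcp_rot: [180.0, 0.0, 3.6]
ft_force: [-4.1, -0.5, 2.6]
finger_gap: 59.9
grip_force: 2.5
```

```bash
python3 wm.py
```

```text
toolJ [-75.9  -0.5] [552.3 221.8 -36.3] [180.    0.    3.6] [-4.1 -0.5  2.6] 22.75
0.67 42595
[[455.0, 180.0, -19.4, -44.5], [177.0, 185.0, -21.0, 45.0], [190.0, 304.0, -63.5, 45.0], [442.0, 305.0, -63.9, -44.4]]
jig_bridge [(0.84, array([315., 110.]), array([630., 227.]), array([1.9, 0.3])), (0.56, array([318., 110.]), array([630., 227.]), array([ 1.9, -0.5]))]
jig_mouth []
plate []
```

step_arm(
  targets=[
    {"dp": [0.006,0,0],"angular": [0,0,0],"fingers": 0.3},
    {"dp": [0.012,0,0],"angular": [0,0,0],"fingers": 0.3},
    {"dp": [0.018,0,0],"angular": [0,0,0],"fingers": 0.3},
    {"dp": [0.024,0,0],"angular": [0,0,0],"fingers": 0.3},
    {"dp": [0.027,0,0],"angular": [0,0,0],"fingers": 0.3},
    {"dp": [0.027,0,0],"angular": [0,0,0],"fingers": 0.3},
    {"dp": [0.027,0,0],"angular": [0,0,0],"fingers": 0.3},
    {"dp": [0.027,0,0],"angular": [0,0,0],"fingers": 0.3},
  ],
)

```text
time: 24.0
tool_pos: [557.1, 222.1, -36.3]
tcp_rot: [180.0, 0.1, 3.6]
ft_force: [-6.9, -1.4, 4.7]
finger_gap: 59.7
grip_force: 3.9
```

```bash
python3 wm.py; python3 - <<'E'
from h import *
print([sense()["ft_force"].round(2)])
im=snapshot("top");cv2.imwrite("pics/end.png",cv2.resize(im[150:230,200:320],None,fx=6,fy=6,interpolation=cv2.INTER_CUBIC))
# stop pad x from top image: project expected
y=np.radians(3.6);M=np.array([[np.cos(y),np.sin(y)],[-np.sin(y),np.cos(y)]])
for x in(40,47.5,51,55):print(x,((proj("top",np.c_[np.array([[x,0],[x,25]])@M+[628,227],[12,12]])-[200,150])*6).round().tolist())
E
```

```text
toolJ [-71.1  -0.5] [557.1 222.1 -36.3] [1.8e+02 1.0e-01 3.6e+00] [-6.9 -1.4  4.7] 24.0
0.64 44115
[[453.0, 198.0, -20.4, -44.4], [179.0, 201.0, -21.4, 44.9], [190.0, 302.0, -57.8, 44.9], [441.0, 305.0, -59.0, -44.0]]
jig_bridge [(0.89, array([318., 123.]), array([631., 227.]), array([ 3.1, -0.4]))]
jig_mouth []
plate []
[array([-7.65,  0.02,  4.85])]
40 [[319.0, 168.0], [254.0, 173.0]]
47.5 [[318.0, 149.0], [253.0, 154.0]]
51 [[318.0, 140.0], [252.0, 145.0]]
55 [[317.0, 129.0], [251.0, 134.0]]
```

View pics/end.png

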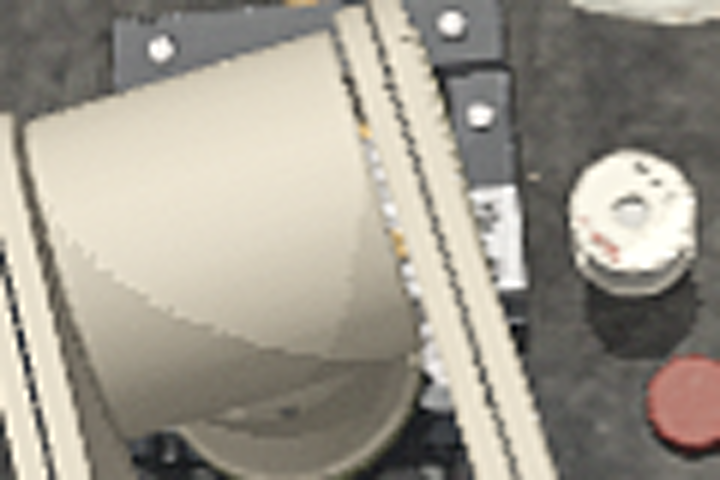

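The last picture shows the reel undisturbed at (630,220) and the brass pad glimpsed at (363,130), which puts the stop about 11–13 mm back. The push is about 7 N and steady, and the plate's rear end is at jig x ≈ -58.5, so I'm handing in.

```bash
python3 -c "
from bench import *
print(hand_in())"
```

```text
the job is handed in; nothing more can be done
None
```

I pushed the plate under the bridge and handed the job in with the fingers holding it at about 7 N; by my last measurements the stop is back roughly 11–13 of its 15 mm, but `hand_in` returned no verdict.

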